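# Clamp the reglued box lid against its button

## Task

The wooden box's button post has been reglued and must be kept under light pressure: by its block, slide the lid along until it just meets the spring-loaded button, and let go of it. Then pump the bar clamp's trigger, squeezing it towards the fixed post and letting it spring back, until the jaw meets the block and has pushed the button about halfway in, never to the bottom. Move the jaw only with the trigger, leave the other things where they are, and finish with the trigger still squeezed in the gripper, holding the button about half pressed.

Things in the scene. Friction and masses are not known exactly. Their poses are not given: they have to be found in the camera images.
- rig: Fixed plywood board 132 x 310, 14 thick, carrying a wooden box and a black one-hand bar clamp. Origin on the table under its middle line; y runs lengthwise from clamp to push button, z up; 'rig' coordinates (mm) below are in this frame. Box: 100 wide, side walls' top z = 71, raised end wall at y = 88 (to z = 112) holds the button. Turn about z up to 0.35 rad.
- lid: Pale wooden lid, a 6 mm plate sliding along rig y only under the lips of the box walls; 1.2 N stiff, stays where left. On it a wooden block 30 long (y) x 40 wide (x) x 42 high, to be gripped across x. Origin: plate's top under the block's centre, rig x = 0, z = 66; axes as rig. The block meets the button when the origin is at rig y = 55; starts 25 to 45 mm short of it.
- block_back (a point): Centre of the face of the lid's block that looks to the jaw (rig z = 86), 15 mm behind the block's centre.
- button (a joint): Round steel spring plunger, 26 mm across, axis along rig y at z = 86. Value: how far it is pushed in, m; 0 = out, 0.014 = bottomed, its tip flush with the collar round it. 1.5 N to start, 5 N halfway, 8.5 N at the bottom.
- button_tip (a point): Centre of the button's flat tip, which faces the lid's block: rig y = 70 when out; moves with it.
- jaw: Clamp's moving jaw: upright plate 50 wide (x) x 32 high x 13 thick, rubber face towards the block, on a toothed steel bar (14 wide, teeth's top z = 96) that runs back 230 mm through post, trigger and clamp body. Origin: centre of the face, rig z = 86. Moves along rig y only, starts at rig y -40 to -22; 5 N of friction holds it where it is. Not to be pushed by hand.
- trigger: Clamp's trigger: black upright lever 30 wide (x), 12 thick (y), top z = 158, behind the post (farther from the box). Origin: centre of its rear face, z = 140; rig y = -136 released, 48 mm over trigger and post. Squeezed it slides up to 20 mm in +y (28 mm over both); a 2.4 to 3.6 N spring returns it. A low housing (top z = 104) is behind it.
- post (a point): On the clamp's fixed grip post (30 wide in x, 12 thick in y, top z = 158): centre of its face towards the box, rig x = 0, y = -88, z = 140. The trigger is squeezed against this post.
- squeeze (a point): Midpoint between the outer faces of post and trigger when fully squeezed: rig x = 0, y = -102, z = 140. Fingers closing along rig y with the TCP here have both levers between them and their tips clear of the bar. The pawl catches the bar's teeth (9 mm pitch), then jaw and trigger move alike: a full squeeze moves the jaw 18 mm (the first 11 to 20), about 8 N free, 14 N with the button half in.
- leaf_plate: Bystander: banana-leaf-shaped steel plate, 280 x 110 mm with its stem, 10 high, empty; origin under its centre, long axis y
- bowl: Bystander: white ceramic soup bowl, 140 across, 60 high; origin under its centre
- spoon: Bystander: steel serving spoon, 240 long, lying along its x axis; origin near its middle, underneath
- tumbler: Bystander: steel tumbler, 72 across, 100 high; origin under its centre
- glue: Bystander: white plastic glue bottle, 52 across, 130 high; origin under its centre
- tin: Bystander: flat steel tin, 56 across, 30 high; origin under its centre
- offcut: Bystander: loose strip of pale wood, 30 x 90 x 18 high; origin under its centre

How it is judged (in metres and radians):
On the way, in this order (a step that is already met when the one before it is completed fails the run):
1. the lid is slid home, within 5 mm of just meeting the button (not pressing it more than 5 mm), let go of, the jaw not touching it (y of lid in the frame of rig above 0.05 m and value of joint button below 0.005 m and contact force between each of the fingers, jaw and lid below 0.3 N), for 0.2 s.
2. the jaw, driven by the squeezed trigger, presses on the block (contact force between jaw and lid above 0.8 N and contact force between the fingers and trigger above 1 N), for 0.1 s.
At the end, for the whole second after the job is handed in: The button is held pressed in by 3.5 to 10.5 mm of its 14 mm, the jaw presses on the lid's block with over 1.5 N, and the fingers hold the trigger squeezed (over 1.5 N, at least 1.5 mm in), not touching the lid, through the last second (value of joint button between 0.0035 and 0.0105 m and contact force between jaw and lid above 1.5 N and contact force between the fingers and trigger above 1.5 N and contact force between each of the arm, the fingers and lid below 0.5 N and y of trigger in the frame of rig above -0.1345 m); the arm keeps its last pose, push and grip.
It fails at once if the button is pushed to the bottom (more than 13 mm in) (value of joint button above 0.013 m).
It fails at once if the robot pushes the jaw or its bar directly (over 1 N) (contact force between any of the fingers, the arm and jaw above 1 N).
It fails at once if a bystander is moved by more than 25 mm (distance of any of leaf_plate, bowl, spoon, tumbler, glue, tin, offcut from where it was at the start of the episode above 0.025 m).
It also fails if it takes over 61 s, if anything falls off the work surface, if the arm or the gripper's body presses on something with over 40 N, if the wrist force passes 120 N, or if a joint passes its speed limit or range.

## Robot

A 7-joint arm with a two-finger parallel gripper is mounted at the origin on the work surface. World frame = base frame: x ahead of the robot, y to its left, z up, the work surface at z = 0. Lengths are in m, angles in degrees, forces in N, time in s.
With the tool pointing down it reaches from about 0.425 to 0.875 m from the base axis. Payload 8.4 kg.
Tool frame: the origin (TCP) lies between the finger pads, 19 mm behind the fingertips; this is the grasp point; z points along the fingers, y is the line along which they close (so a half turn about z gives the same grasp; the last joint's range is limited). The gripper opens to 85 mm and grips with 20 to 120 N. Pads are 22 mm wide; open, the fingers measure 114 mm over their backs; the gripper's body (76 mm by 85 mm) begins 54 mm behind the grasp point. The pads swing forward as they close: fully open they stand 13 mm farther back than shut.
Start: joints at [66.91, 19.091, 2.286, 83.961, -0.768, 76.965, -3.352], TCP at [0.194, -0.62, 0.25] pointing down, gripper open.
Joint ranges: [-147.57, 147.57], [-21.85, 119.76], [-74.77, 79.35], [14.55, 137.4], [-85.83, 265.84], [4.83, 119.75], [-152.11, 152.11]. Speed limits (degrees/s): [127.2, 127.2, 159.86, 159.86, 180, 180, 180].

## Interface

Orientations are given as [roll, pitch, yaw] about the fixed x, y, z axes, in that order (R = Rz(yaw) Ry(pitch) Rx(roll)).
In Python, from cell import sensors, eyes, ticket gives the robot as it stands. The module is installed in compiled form; this text tells all that it offers.
- The arm moves only by the shell command python3 -m jog 'ROWS' [FORCE]. ROWS is JSON, one flat list of numbers, 7 for each row, row after row: the turn, a rotation vector about the tool's x, y, z in units of 5 degrees (1.0 is 5 degrees), then the shift along the tool's x, y, z in units of 30 mm (1.0 is 30 mm), then the finger opening in mm, from 0 to 85.4. A call has 1 to 5 rows; each row is the pose to reach, as a shift and turn from the pose commanded when the call began, along the tool's axes at that moment; what a row does not reach only later rows make up. A row lasts 1/10 s, in which the tool goes at most 50 mm and 8.59 degrees, less where a joint would pass 70% of its speed; a pose out of reach is approached as far as the arm can. A call with a gripper value outside its range is refused whole. The fingers move at their own pace and stop on an object; FORCE is the grip in N (left out, the last holds). Time passes only in rows, so rows that repeat a pose let the fingers close. It gives the time, the measured TCP pose, the force, the opening and the grip force at its end, in the units of the state.
- sensors.observe(): the state, without advancing time (a new reading comes with each control period).
- eyes.capture(name): name is "side" or "top" or "wrist"; returns the picture (400x640x3 uint8, blue, green, red); there is no depth.
- eyes.get_calibration(name): a dict with "mtx" (3x3 intrinsics, pixels), "xyz" and "attitude" of the camera in the world; the wrist camera has in their place "tool_from_camera" (4x4, takes a point from camera to tool coordinates, whose origin is the TCP and whose axes are the flange's). Camera axes: x right, y down, z forward; pixel columns grow to the right and rows downward; lengths in m; the calibration is good to about 2 mm. A picture is of the moment at which its call begins: read the wrist's pose just before it. get_calibration takes no time and is no camera call.
- ticket.hand_in(): hands the job in; it is judged then, once.
The state is a dict: "time_s": time; "q": joint angles; "dq": joint speeds; "joint_efforts": joint torques, N m; "position": TCP position; "eef_rot": TCP orientation; "ft_force": force on the tool from outside, world axes, zero at the start; "ft_torque": the same for the moment, N m; "width": opening from 0.0 (shut) to 1.0 (fully open); "grip_force": force on a finger pad.
Only numpy, scipy, OpenCV 4.12 (cv2) and the standard library are available. Lean on these libraries where they do the work, as an engineer would, in place of code of your own. Each camera call takes 0.05 s, during which the arm holds its last target. There are 200 camera calls.

## Working session

There is one attempt and no reset: what is moved stays moved. The work goes in short steps, Python scripts to look and compute and a shell command to move; the robot and the scene stay as the last step left them, time stands still between calls to the robot, and variables do not carry over. Pictures are saved under pics/ and viewed, at most 10 in all, crops included, and the job is handed in when it is done.

```bash
mkdir -p pics; python3 - <<'E'
from cell import sensors, eyes
import cv2
for n in("top","side"):
    cv2.imwrite(f"pics/{n}0.png",eyes.capture(n)); c=eyes.get_calibration(n); print(n,c)
print(eyes.get_calibration("wrist"))
print(sensors.observe())
E
```

```text
top {'mtx': array([[462.51773732,   0.        , 316.50206803],
       [  0.        , 462.51773732, 201.45353931],
       [  0.        ,   0.        ,   1.        ]]), 'xyz': array([ 0.45675191, -0.02536913,  1.33320702]), 'attitude': array([-174.97051885,   -1.08890674,  -91.30138819])}
side {'mtx': array([[485.02881681,   0.        , 329.31629129],
       [  0.        , 485.02881681, 202.57953492],
       [  0.        ,   0.        ,   1.        ]]), 'xyz': array([0.14275531, 0.89283726, 0.80608088]), 'attitude': array([-125.10727798,   -0.79028779, -154.27467769])}
{'mtx': array([[346.92400136,   0.        , 318.69162807],
       [  0.        , 346.92400136, 196.01237308],
       [  0.        ,   0.        ,   1.        ]]), 'tool_from_camera': array([[-3.54993532e-04, -9.44667826e-01, -3.28028311e-01,
         8.54980687e-02],
       [ 9.99999936e-01, -3.51000805e-04, -7.13790292e-05,
        -7.30202702e-04],
       [-4.77087287e-05, -3.28028315e-01,  9.44667890e-01,
        -1.24406867e-01],
       [ 0.00000000e+00,  0.00000000e+00,  0.00000000e+00,
         1.00000000e+00]])}
{'time_s': 0.1, 'q': array([66.90896602, 19.12845602,  2.28417377, 84.00414431, -0.76690027,
       76.96487288, -3.35202201]), 'dq': array([ 0.03633824, -0.08940892, -0.04604485, -0.0883385 ,  0.09821761,
        0.01907262, -0.0985511 ]), 'joint_efforts': array([ 4.51245171e-03, -6.60005879e+01,  1.37047760e+00, -4.06474864e+01,
        1.71698921e-02,  8.85899935e-03, -3.46455374e-05]), 'position': array([ 0.19432404, -0.61988833,  0.24921745]), 'eef_rot': array([-1.79917985e+02,  6.23500289e-03,  1.74067814e+01]), 'ft_force': array([ 0.87256991, -0.19093591,  0.57327931]), 'ft_torque': array([-0.04206758, -0.03072315, -0.0171207 ]), 'grip_force': 0.0, 'width': 1.0003851801717072}
```

View pics/top0.png

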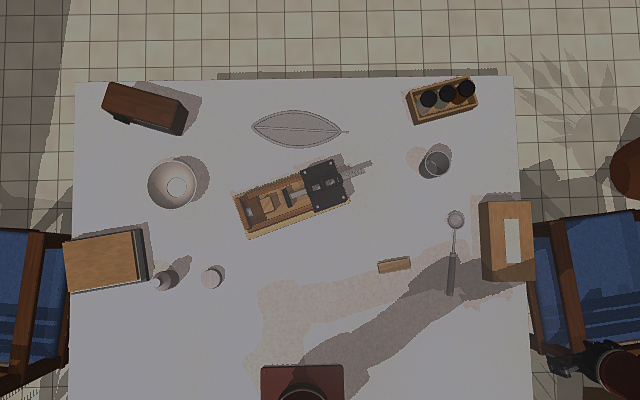

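View pics/side0.png

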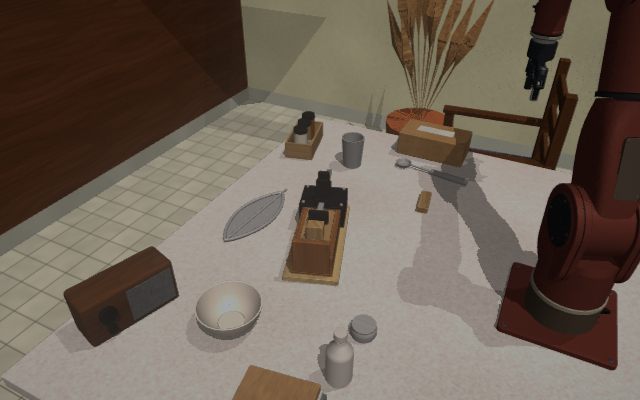

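The top view shows the rig at about (293,198), clamp to the right and button end to the left. The side view shows it at (318,230). I'll enlarge the top crop.

```bash
python3 - <<'E'
import cv2
a=cv2.imread("pics/top0.png")[145:250,222:382]
cv2.imwrite("pics/topc.png",cv2.resize(a,None,fx=5,fy=5,interpolation=cv2.INTER_CUBIC))
E
```

```text
(no output)
```

View pics/topc.png

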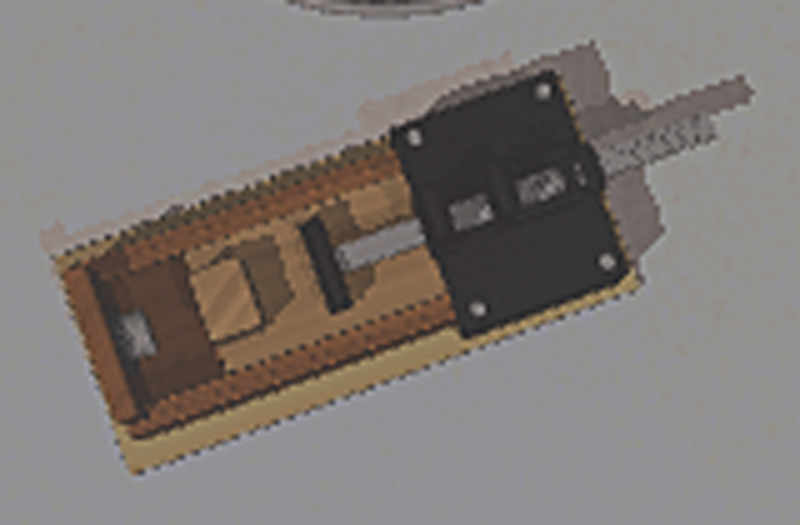

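```bash
cat > h.py <<'E'
import numpy as np, cv2
from scipy.spatial.transform import Rotation as R
from scipy.optimize import least_squares
from cell import sensors, eyes
def cam(n,st=None):
    c=eyes.get_calibration(n)
    if n!="wrist": return c["mtx"],R.from_euler("xyz",c["attitude"],degrees=True).as_matrix(),c["xyz"]
    T=c["tool_from_camera"]; W=R.from_euler("xyz",st["eef_rot"],degrees=True).as_matrix()
    return c["mtx"],W@T[:3,:3],W@T[:3,3]+st["position"]
def proj(C,P):
    K,Rm,t=C; p=(np.asarray(P,float)-t)@Rm@K.T; return p[:,:2]/p[:,2:]
def rig2w(r,P):
    P=np.asarray(P,float)/1000; c,s=np.cos(r[2]),np.sin(r[2])
    return P@np.array([[c,s,0],[-s,c,0],[0,0,1]])+[r[0],r[1],0]
def fit(C,obs,x0):
    "obs: (x,y,z,kind,u,v); kind 0 fixed,1 lid,2 jaw added to y"
    o=np.array(obs,float); k=o[:,3].astype(int)
    def f(p):
        P=o[:,:3].copy(); P[:,1]+=np.array([0,p[3],p[4]])[k]*1000
        return (proj(C,rig2w(p,P))-o[:,4:]).ravel()
    s=least_squares(f,x0); return s.x,s.fun.reshape(-1,2)
E
python3 - <<'E'
from h import *
c=lambda u,v:(222+u/5-.4,145+v/5-.4)
obs=[(-66,155,14,0,*c(135,472)),(-66,-155,14,0,*c(640,282)),(66,155,14,0,*c(60,258)),
(20,15,108,1,*c(193,284)),(-20,15,108,1,*c(215,342)),(20,-15,108,1,*c(244,258)),(-20,-15,108,1,*c(263,330)),
(25,0,102,2,*c(303,225)),(-25,0,102,2,*c(335,313))]
p,r=fit(cam("top"),obs,[.45,0,.3,.02,-.03]); print(p,np.degrees(p[2])); print(r.round(1))
np.save("rig.npy",p)
for n,P in(("block",[0,p[3]*1000,86]),("sq",[0,-102,140])): print(n,rig2w(p,[P]))
s=sensors.observe(); print(s["position"],s["eef_rot"])
E
```

```text
[0.58010406 0.01682768 0.33811373 0.06692939 0.01584584] 19.372489993941155
[[ 0.3  1.1]
 [ 1.2  0.8]
 [-0.5  0.5]
 [-0.9 -1.7]
 [-0.2  0.8]
 [-0.5 -0.4]
 [ 0.9 -0.7]
 [-0.1 -0. ]
 [ 0.  -0.2]]
block [[0.55790303 0.07996766 0.086     ]]
sq [[ 0.6139383  -0.07939728  0.14      ]]
[ 0.19432404 -0.61988833  0.24921745] [-1.79917985e+02  6.23500289e-03  1.74067814e+01]
```

```bash
python3 -m jog '[0,0,-1.7,1.4,-0.6,-0.35,85, 0,0,-3.4,2.8,-1.2,-0.7,85, 0,0,-5.1,4.2,-1.8,-1.1,85, 0,0,-6.8,5.6,-2.5,-1.4,85, 0,0,-8.5,6.9,-3.1,-1.7,85]'; python3 -m jog '[0,0,-1.7,1.5,-0.3,0,85, 0,0,-3.4,3,-0.6,0,85, 0,0,-5.1,4.5,-0.8,0,85, 0,0,-6.8,6,-1.1,0,85, 0,0,-8.5,7.4,-1.4,0,85]'; python3 -c "
from h import *
s=sensors.observe();print(s['q'])
print((R.from_euler('xyz',s['eef_rot'],degrees=True).as_matrix().T@(np.array([.558,.08,.30])-s['position'])/.03).round(2),s['eef_rot'])"
```

```text
time_s: 0.6
position: [0.3655, -0.4676, 0.3013]
eef_rot: [-180.0, -0.0, 60.3]
ft_force: [1.1, -1.8, -0.8]
width: 0.996
grip_force: 0.0
time_s: 1.1
position: [0.4394, -0.2542, 0.3008]
eef_rot: [-180.0, -0.0, 102.8]
ft_force: [0.1, -1.2, 0.1]
width: 0.995
grip_force: 0.0
[ 46.69117232   2.36430909 -22.19352096  97.90878157   0.90959685
  79.92287626  37.14173752]
[9.99 6.32 0.03] [-1.79982669e+02 -9.81436613e-03  1.02786500e+02]
```

```bash
python3 -m jog '[0,0,-0.3,1.25,0.8,0,85, 0,0,-0.6,2.5,1.6,0,85, 0,0,-0.9,3.75,2.4,0,85, 0,0,-1.2,5,3.2,0,85, 0,0,-1.3,6.2,3.9,0,85]'; python3 -m jog '[0,0,0,1.1,1.2,0,85, 0,0,0,2.2,2.3,0,85, 0,0,0,3.4,2.9,0,85, 0,0,0,3.4,2.9,0,85, 0,0,0,3.4,2.9,0,85]'; python3 - <<'E'
from h import *
s=sensors.observe();print(s['q'],s['position'],s['eef_rot'])
im=eyes.capture("wrist"); cv2.imwrite("pics/w1.png",cv2.resize(im,None,fx=1.25,fy=1.25,interpolation=cv2.INTER_CUBIC)); np.save("s1.npy",np.r_[s["position"],s["eef_rot"]])
E
```

```text
time_s: 1.6
position: [0.5136, -0.0476, 0.3009]
eef_rot: [-180.0, -0.0, 109.0]
ft_force: [0.2, 0.4, 0.2]
width: 0.993
grip_force: 0.0
time_s: 2.1
position: [0.5624, 0.076, 0.3005]
eef_rot: [-179.9, -0.0, 109.0]
ft_force: [0.8, -1.1, -0.1]
width: 0.997
grip_force: 0.0
[ 22.16537685  11.87871004 -39.78959301  89.58029878   7.63087263
  81.36607603   0.87431302] [0.56240927 0.07604029 0.30054798] [-1.79949724e+02 -2.75864527e-02  1.09048855e+02]
```

View pics/w1.png

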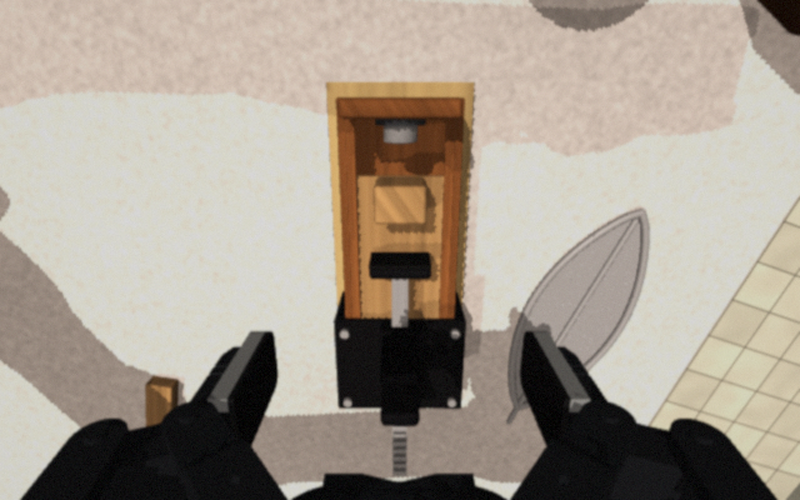

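The wrist view shows the block top at about (401,203), the button at (400,132), the jaw top at (400,265) and the clamp levers around (401,380) in the 1.25x picture. An enlarged composite follows.

```bash
python3 - <<'E'
import cv2,numpy as np
a=cv2.resize(cv2.imread("pics/w1.png"),(640,400),interpolation=cv2.INTER_AREA)
b=cv2.resize(a[70:214,256:384],None,fx=4,fy=4,interpolation=cv2.INTER_CUBIC)
c=cv2.resize(a[204:348,288:352],None,fx=4,fy=4,interpolation=cv2.INTER_CUBIC)
c=np.clip(c.astype(float)*2.5+20,0,255).astype(np.uint8)
cv2.imwrite("pics/w1c.png",np.hstack([b,c]))
E
```

```text
(no output)
```

View pics/w1c.png

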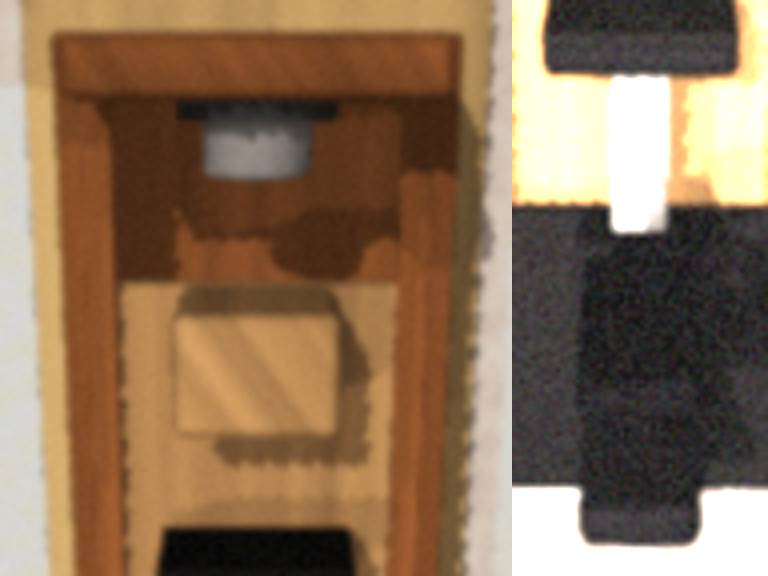

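```bash
python3 - <<'E'
from h import *
v=np.load("s1.npy"); C=cam("wrist",dict(position=v[:3],eef_rot=v[3:]))
c=lambda u,v:(256+u/4-.375,70+v/4-.375)
d=lambda u,v:(288+(u-512)/4-.375,204+v/4-.375)
obs=[(20,15,108,1,*c(174,314)),(20,15,108,1,*c(338,314)),(20,-15,108,1,*c(176,436)),(20,-15,108,1,*c(335,436)),
(-25,0,102,2,*c(163,529)),(25,0,102,2,*c(352,529)),
(0,70,99,0,*c(256,181)),(-13,70,86,0,*c(206,175)),(13,70,86,0,*c(308,175)),
(-15,-136,158,0,*d(581,542)),(15,-136,158,0,*d(700,542)),(15,-124,158,0,*d(700,503))]
obs[0]=(-20,*obs[0][1:]);obs[2]=(-20,*obs[2][1:])
p,r=fit(C,obs,[.5645,.061,.338,.02,-.03]); print(p,np.degrees(p[2])); print(r.round(1))
np.save("rig.npy",p)
print("check wall y88",proj(C,rig2w(p,[[-50,88,112],[50,88,112]])),c(60,97),c(460,97))
st=sensors.observe(); W=R.from_euler('xyz',st['eef_rot'],degrees=True).as_matrix()
for n,P in(("block",[0,p[3]*1000,100]),("sq",[0,-102,140])):
  w=rig2w(p,[P])[0]; print(n,w,(W.T@(w-st["position"])/.03).round(2))
t=cam("top"); 
print(proj(t,rig2w(p,[[-66,155+x,14] for x in(-50,-47,0)])))
E
```

```text
[ 0.56954688  0.06006587  0.3313197   0.02494942 -0.01541088] 18.9832204934854
[[-1.1 -0.4]
 [ 1.3 -0.3]
 [-1.   0.4]
 [ 1.3  0.4]
 [-2.   0. ]
 [ 1.2  0.1]
 [ 0.1 -1.4]
 [-1.  -1.3]
 [ 0.7 -1.3]
 [-1.1  1.9]
 [ 0.6  1.9]
 [ 0.8  1.4]]
check wall y88 [[262.12377231  93.71457696]
 [377.54956896  93.81542615]] (270.625, 93.875) (370.625, 93.875)
block [0.56143105 0.08365839 0.1       ] [0.3  0.07 6.69]
sq [ 0.60272658 -0.03638674  0.14      ] [-3.93  0.08  5.35]
[[250.00179208 237.72842348]
 [249.00245959 238.09607183]
 [233.31746646 243.86648557]]
```

```bash
cat > f2.py <<'E'
from h import *
v=np.load("s1.npy"); C0=cam("wrist",dict(position=v[:3],eef_rot=v[3:]))
c=lambda u,v:(256+u/4-.375,70+v/4-.375)
d=lambda u,v:(288+(u-512)/4-.375,204+v/4-.375)
obs=[(-20,15,108,1,*c(174,314)),(20,15,108,1,*c(338,314)),(-20,-15,108,1,*c(176,436)),(20,-15,108,1,*c(335,436)),
(-25,0,70,2,*c(163,529)),(25,0,70,2,*c(352,529)),(-25,0,102,2,*d(546,31)),(25,0,102,2,*d(738,31)),
(0,70,99,0,*c(256,181)),(-13,70,86,0,*c(206,175)),(13,70,86,0,*c(308,175)),
(-15,-136,158,0,*d(581,542)),(15,-136,158,0,*d(700,542)),(15,-124,158,0,*d(700,503))]
for dz in(0,.01,.02):
  C=(C0[0],C0[1],C0[2]+[0,0,dz])
  p,r=fit(C,obs,[.5645,.061,.338,.02,-.03]); print(dz,p.round(4),np.degrees(p[2]),(r**2).sum()); 
  if dz in(0,.02):print(r.round(1).tolist())
  if dz==0:np.save("rig.npy",p)
E
python3 f2.py
```

```text
0 [ 0.5696  0.0601  0.3316  0.025  -0.0262] 19.00062174348865 30.05316076092914
[[-1.0, -0.4], [1.3, -0.3], [-0.9, 0.4], [1.4, 0.4], [0.3, -0.7], [-1.0, -0.7], [-1.4, 0.7], [0.5, 0.7], [0.2, -1.4], [-1.0, -1.3], [0.8, -1.3], [-1.0, 1.9], [0.7, 1.9], [0.9, 1.4]]
0.01 [ 0.571   0.0564  0.3318  0.0265 -0.0261] 19.009161941863542 32.86545654128352
0.02 [ 0.5723  0.0526  0.3319  0.0281 -0.0259] 19.017528758726677 187.03155539080154
[[0.3, 0.5], [0.1, 0.5], [0.4, -0.6], [0.2, -0.6], [1.6, -0.5], [-2.2, -0.4], [0.1, 0.3], [-0.9, 0.4], [0.2, 4.8], [-0.1, 4.8], [0.0, 4.8], [0.1, -6.0], [-0.1, -6.0], [0.1, -6.0]]
```

```bash
python3 -m jog '[0,0,0,0.3,0.07,1.4,75, 0,0,0,0.3,0.07,2.8,75, 0,0,0,0.3,0.07,4.2,75, 0,0,0,0.3,0.07,5.6,75, 0,0,0,0.3,0.07,6.75,75]' 20; python3 -m jog '[0,0,0,0,0,0,42, 0,0,0,0,0,0,30, 0,0,0,0,0,0,30, 0,0,0,0,0,0,30, 0,0,0,0,0,0,30]' 20;python3 -m jog '[0,0,0,0,0,0,30, 0,0,0,0,0,0,30]' 20; python3 - <<'E'
from h import *
s=sensors.observe();print(s['position'],s['eef_rot'],s['ft_force'],s['width']*85.4)
im=eyes.capture("wrist"); cv2.imwrite("pics/w2.png",im)
E
```

```text
time_s: 2.65
position: [0.561, 0.0817, 0.0963]
eef_rot: [-179.9, 0.0, 108.7]
ft_force: [1.2, -0.1, -0.8]
width: 0.879
grip_force: 0.0
time_s: 3.15
position: [0.5611, 0.083, 0.1004]
eef_rot: [-179.9, 0.1, 108.8]
ft_force: [-7.3, -3.7, 1.9]
width: 0.463
grip_force: 22.0
time_s: 3.35
position: [0.5611, 0.083, 0.1004]
eef_rot: [-179.9, 0.1, 108.8]
ft_force: [-7.1, -3.3, 1.1]
width: 0.467
grip_force: 22.0
[0.56109795 0.08296383 0.10036557] [-1.79905263e+02  9.51146394e-02  1.08842438e+02] [-7.12673754 -3.27423427  1.06389195] 39.91475657015911
```

View pics/w2.png

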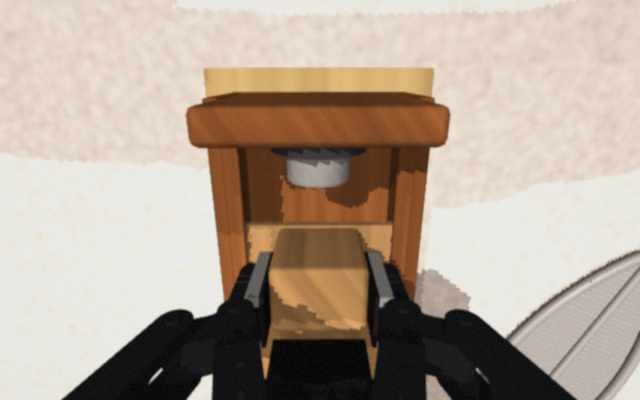

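The block is held (39.9 mm wide), with its front top edge at v≈229, u 276–364. The button tip is at (319,186). I'll work out the gap.

```bash
python3 - <<'E'
from h import *
s=sensors.observe(); K,Rm,t=cam("wrist",s); p=np.load("rig.npy")
def at(u,v,z):
    d=Rm@np.linalg.inv(K)@[u,v,1]; w=t+d*(z-t[2])/d[2]; c,q=np.cos(p[2]),np.sin(p[2]); e=w[:2]-p[:2]
    return np.array([c*e[0]+q*e[1],-q*e[0]+c*e[1]])*1000
print("tcp",at(*[0,0],.1)*0, (lambda e:[np.cos(p[2])*e[0]+np.sin(p[2])*e[1],-np.sin(p[2])*e[0]+np.cos(p[2])*e[1]])(s["position"][:2]-p[:2]))
for z in(.099,.092,.086): print("tip",z,at(319,186,z))
for u in(276,364): print("front",at(u,229,.108))
print("tip sides",at(288,172,.086),at(350,172,.086), "wall bottom inner",at(200,146,.112),at(435,146,.112))
E
```

```text
tcp [-0.  0.] [np.float64(-0.0006074463599119824), np.float64(0.02439148733855568)]
tip 0.099 [ 0.45959719 70.1385541 ]
tip 0.092 [ 0.44681943 67.91964688]
tip 0.086 [ 0.43586706 66.01772641]
front [-15.41061588  56.41998899]
front [16.99966432 56.3478343 ]
tip sides [-12.36062296  72.11737097] [13.26155809 72.05178645] wall bottom inner [-38.46272653  88.09682021] [38.47582626 87.8891124 ]
```

```bash
python3 -m jog '[0,0,0,0.2,-0.03,0,30, 0,0,0,0.4,-0.03,0,30, 0,0,0,0.6,-0.03,0,30, 0,0,0,0.75,-0.03,0,30, 0,0,0,0.85,-0.03,0,30]'; python3 -m jog '[0,0,0,0.04,0,0,30, 0,0,0,0.08,0,0,30, 0,0,0,0.11,0,0,30, 0,0,0,0.11,0,0,30]'; python3 - <<'E'
from h import *
s=sensors.observe();p=np.load("rig.npy"); e=s["position"][:2]-p[:2]
print(s['position'],-np.sin(p[2])*e[0]+np.cos(p[2])*e[1],s['ft_force'])
im=eyes.capture("wrist"); cv2.imwrite("pics/w3.png",cv2.resize(im[120:320,200:440],None,fx=3,fy=3,interpolation=cv2.INTER_CUBIC))
E
```

```text
time_s: 3.9
position: [0.5524, 0.1081, 0.1004]
eef_rot: [-180.0, 0.1, 108.9]
ft_force: [-6.9, -3.8, 4.8]
width: 0.462
grip_force: 22.4
time_s: 4.3
position: [0.5514, 0.1111, 0.1003]
eef_rot: [-180.0, 0.1, 108.9]
ft_force: [-7.4, -2.9, 4.6]
width: 0.469
grip_force: 22.4
[0.5513752  0.11105184 0.10032236] 0.054125270437776526 [-7.41639973 -2.94467309  4.58515097]
```

View pics/w3.png

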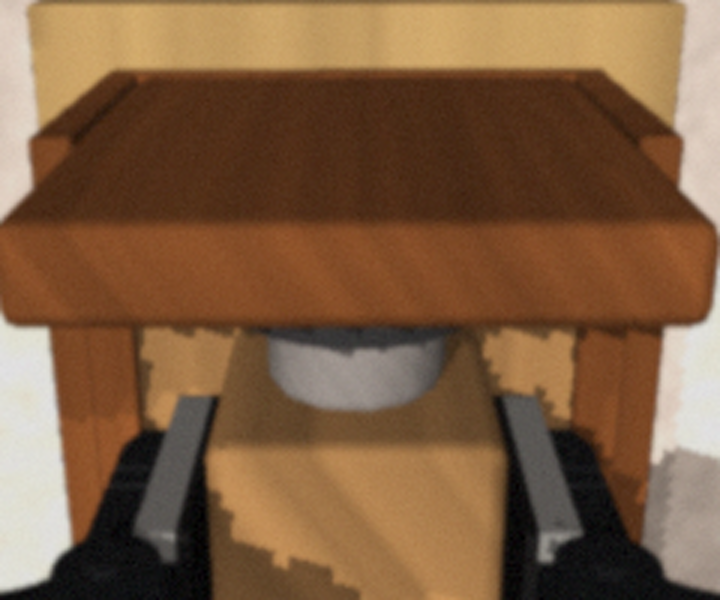

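The block's front top edge is at about (318,269) and the tip's rim at (319,256) in full-frame pixels. They look close to touching, so I'll compute the gap.

```bash
cat >> h.py <<'E'
def at(u,v,z,s=None,p=np.load("rig.npy")):
    K,Rm,t=cam("wrist",s or sensors.observe())
    d=Rm@np.linalg.inv(K)@[u,v,1]; w=t+d*(z-t[2])/d[2]; return w2r(w,p)
def w2r(w,p=np.load("rig.npy")):
    c,q=np.cos(p[2]),np.sin(p[2]); e=np.asarray(w)[:2]-p[:2]
    return np.array([c*e[0]+q*e[1],-q*e[0]+c*e[1]])*1000
E
python3 -c "
from h import *
s=sensors.observe()
print(w2r(s['position']),at(268,269,.108,s),at(368,269,.108,s),at(319,256,.099,s),at(200,228,.112,s),at(289,235,.086,s),at(348,235,.086,s))
p=np.load('rig.npy');print(s['q'])
"
```

```text
[-0.60337966 54.09820643] [-19.23138924  69.29339798] [19.19797389 69.20444601] [ 0.37512471 69.88504453] [-41.88093529  88.40679403] [-12.82619563  73.12911771] [13.1648647  73.06818935]
[ 16.77973707  20.93796729 -38.80047144 104.4029823   15.07767983
  59.87907275  -8.94561424]
```

```bash
python3 -m jog '[0,0,0,0,0,0,80, 0,0,0,0,0,0,80, 0,0,0,0,0,0,80, 0,0,0,0,0,0,80, 0,0,0,0,0,0,80]'; python3 -m jog '[0,0,0,0,0,-1.4,80, 0,0,0,0,0,-2.8,80, 0,0,0,0,0,-4.2,80, 0,0,0,0,0,-4.3,80]'; python3 - <<'E'
from h import *
s=sensors.observe();im=eyes.capture("wrist"); cv2.imwrite("pics/w4.png",cv2.resize(im[0:340,160:480],None,fx=1.7,fy=1.7,interpolation=cv2.INTER_CUBIC))
p=np.load("rig.npy");w=rig2w(p,[[0,-102,230]])[0];print(w,(R.from_euler('xyz',s['eef_rot'],degrees=True).as_matrix().T@(w-s['position'])/.03).round(2))
E
```

```text
time_s: 4.85
position: [0.5518, 0.1113, 0.0987]
eef_rot: [180.0, -0.0, 108.9]
ft_force: [-0.2, -0.7, 0.5]
width: 0.939
grip_force: 0.0
time_s: 5.25
position: [0.5539, 0.1124, 0.2332]
eef_rot: [179.5, 0.1, 108.9]
ft_force: [0.7, -0.7, -0.5]
width: 0.939
grip_force: 0.0
[ 0.60282183 -0.03635497  0.23      ] [-5.22 -0.07  0.12]
```

View pics/w4.png

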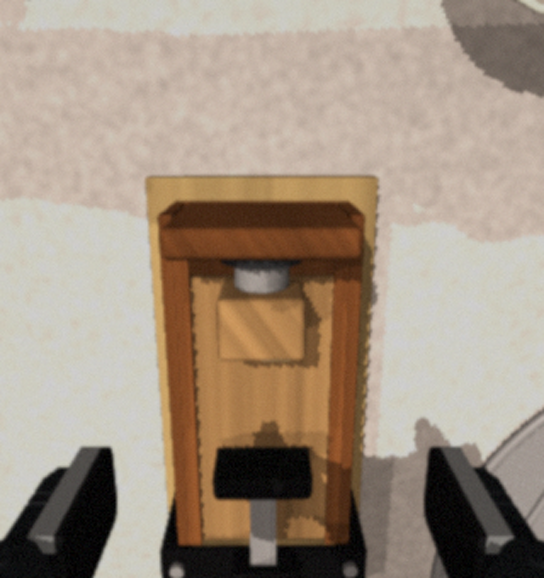

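The lid stayed home, touching the tip near (262,290). The jaw is still clear at (262,450). Next I go to the squeeze pose.

```bash
python3 -m jog '[0,0,-1.6,-1,0,0,85, 0,0,-3.2,-2,0,0,85, 0,0,-4.8,-3.2,0,0,85, 0,0,-6.4,-4.3,-0.03,0,85, 0,0,-8,-5.2,-0.07,0,85]';python3 -m jog '[0,0,-1.7,0,0,0,85, 0,0,-3.4,0,0,0,85, 0,0,-5.1,0,0,0,85, 0,0,-6.8,0,0,0,85, 0,0,-8.5,0,0,0,85]';python3 -m jog '[0,0,-1.5,0,0,0,85, 0,0,-1.5,0,0,0,85, 0,0,-1.5,0,0,0,85]'; python3 - <<'E'
from h import *
s=sensors.observe();im=eyes.capture("wrist"); cv2.imwrite("pics/w5.png",im)
p=np.load("rig.npy");w=rig2w(p,[[0,-102,140]])[0];print(s["q"],w2r(s["position"]),w,(R.from_euler('xyz',s['eef_rot'],degrees=True).as_matrix().T@(w-s['position'])/.03).round(2))
E
```

```text
time_s: 5.8
position: [0.5999, -0.0394, 0.2258]
eef_rot: [-179.9, -0.1, 149.2]
ft_force: [0.1, -0.4, -0.0]
width: 0.993
grip_force: 0.0
time_s: 6.3
position: [0.5995, -0.0371, 0.2259]
eef_rot: [180.0, -0.1, -168.2]
ft_force: [0.7, 0.6, -0.5]
width: 0.997
grip_force: 0.0
time_s: 6.6
position: [0.5997, -0.0371, 0.2265]
eef_rot: [179.9, -0.1, -161.3]
ft_force: [-0.3, 0.2, -0.5]
width: 0.996
grip_force: 0.0
[ 38.70199079  21.13132482 -49.54639494  90.86440134  16.40097876
  75.71590783  95.6383695 ] [  -3.1682427  -101.72873109] [ 0.60282183 -0.03635497  0.14      ] [-0.11 -0.01  2.88]
```

View pics/w5.png

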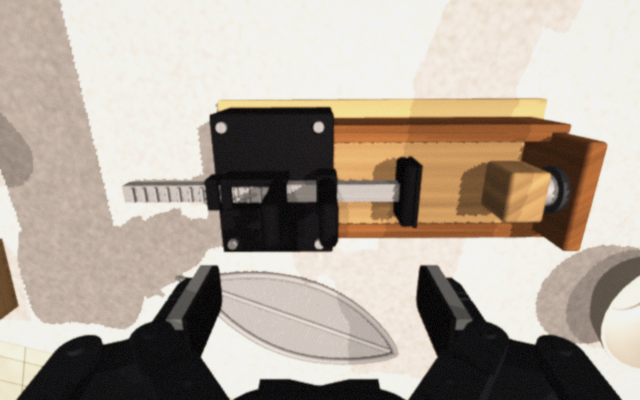

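The levers appear around u 222–335, v 175–245, with the jaw at (408,192), the block top at (515,192) and the bar clear. I'll check the lever positions with an intensity profile.

```bash
python3 - <<'E'
from h import *
s=sensors.observe();C=cam("wrist",s);p=np.load("rig.npy")
for y in(-136,-124,-100,-88): print(y,proj(C,rig2w(p,[[-15,y,158],[15,y,158]])).round(0).tolist())
print("jaw face top/bot x0",proj(C,rig2w(p,[[0,p[4]*1000,102],[0,p[4]*1000,70],[-25,p[4]*1000,102],[25,p[4]*1000,102]])).round(0).tolist(),"tip",proj(C,rig2w(p,[[0,70,99],[0,40,108],[0,70,108]])).round(0).tolist())
im=cv2.cvtColor(cv2.imread("pics/w5.png"),cv2.COLOR_BGR2GRAY)
for v in(215,225,235): print(v,cv2.blur(im,(1,5))[v,205:345:2].tolist())
for v in(250,): print(im[150:260:3,230].tolist(),im[150:260:3,325].tolist())
E
```

```text
-136 [[260.0, 204.0], [263.0, 249.0]]
-124 [[280.0, 204.0], [282.0, 249.0]]
-100 [[320.0, 204.0], [320.0, 249.0]]
-88 [[340.0, 204.0], [340.0, 249.0]]
jaw face top/bot x0 [[417.0, 196.0], [407.0, 184.0], [420.0, 164.0], [414.0, 226.0]] tip [[541.0, 194.0], [508.0, 198.0], [549.0, 198.0]]
215 [242, 224, 181, 179, 179, 181, 182, 123, 29, 24, 21, 22, 23, 24, 21, 23, 19, 19, 15, 13, 13, 15, 14, 13, 17, 16, 14, 20, 15, 18, 23, 26, 25, 26, 25, 23, 19, 12, 13, 11, 11, 12, 13, 11, 14, 10, 13, 12, 14, 12, 14, 18, 21, 23, 24, 23, 20, 14, 19, 20, 23, 26, 27, 24, 29, 23, 39, 145, 166, 167]
225 [180, 180, 182, 179, 180, 183, 181, 167, 60, 24, 23, 23, 24, 23, 23, 17, 13, 15, 16, 18, 15, 19, 20, 24, 24, 25, 25, 24, 17, 16, 21, 24, 22, 27, 26, 24, 21, 14, 10, 11, 14, 12, 13, 12, 10, 12, 17, 20, 22, 21, 24, 25, 23, 25, 26, 24, 26, 16, 17, 20, 22, 24, 25, 26, 27, 22, 30, 95, 115, 117]
235 [177, 175, 176, 177, 179, 182, 182, 182, 125, 23, 15, 17, 17, 18, 18, 16, 18, 17, 13, 13, 14, 11, 12, 17, 15, 16, 16, 19, 17, 15, 19, 22, 26, 25, 25, 24, 22, 18, 10, 14, 16, 16, 12, 16, 14, 14, 15, 20, 20, 20, 23, 25, 25, 24, 24, 25, 26, 18, 16, 20, 23, 21, 25, 20, 19, 16, 34, 98, 110, 110]
[26, 25, 27, 27, 23, 28, 25, 18, 12, 6, 25, 28, 23, 25, 22, 16, 24, 18, 23, 23, 21, 25, 18, 24, 23, 24, 19, 16, 12, 14, 86, 133, 126, 66, 187, 241, 243] [28, 29, 29, 31, 32, 30, 22, 11, 11, 19, 15, 10, 10, 16, 9, 6, 14, 13, 15, 23, 26, 24, 26, 21, 21, 23, 26, 24, 23, 21, 21, 12, 17, 19, 189, 228, 229]
```

```bash
python3 -m jog '[0,0,0,-0.1,0,0.8,85, 0,0,0,-0.1,0,1.9,85, 0,0,0,-0.1,0,2.88,85, 0,0,0,-0.1,0,2.88,80]' 40; python3 -m jog '[0,0,0,0,0,0,70, 0,0,0,0,0,0,60, 0,0,0,0,0,0,50, 0,0,0,0,0,0,42, 0,0,0,0,0,0,36]' 40;  python3 -c "
from h import *
s=sensors.observe();print(w2r(s['position']),s['position'])
im=eyes.capture('wrist');cv2.imwrite('pics/a1.png',im)
g=cv2.cvtColor(im,cv2.COLOR_BGR2GRAY)
C=cam('wrist',s);p=np.load('rig.npy');print(proj(C,rig2w(p,[[0,y,102] for y in(-26,-10,40,70)])).round(0).tolist())
for v in (150,165,180,195,210,225):print(v,g[v,330:640:5].tolist())
"
```

```text
time_s: 7.05
position: [0.6004, -0.0364, 0.1371]
eef_rot: [179.8, -0.3, -161.2]
ft_force: [-0.9, 0.3, -0.4]
width: 0.938
grip_force: 0.0
time_s: 7.55
position: [0.6054, -0.0389, 0.1445]
eef_rot: [-179.7, 0.2, -161.3]
ft_force: [1.2, -7.7, 4.9]
width: 0.421
grip_force: 4.1
[   1.63095435 -105.29553912] [ 0.60543688 -0.03893995  0.14452265]
[[467.0, 238.0], [498.0, 238.0], [592.0, 238.0], [650.0, 238.0]]
150 [29, 24, 28, 27, 134, 133, 131, 137, 134, 135, 132, 135, 134, 131, 135, 133, 122, 115, 113, 117, 117, 113, 112, 112, 113, 114, 115, 115, 112, 109, 108, 109, 108, 108, 105, 109, 108, 105, 108, 105, 102, 103, 105, 108, 105, 105, 103, 105, 103, 102, 108, 119, 116, 118, 115, 118, 117, 116, 115, 117, 118, 114]
165 [33, 27, 27, 34, 182, 182, 185, 180, 181, 180, 181, 182, 180, 180, 180, 182, 160, 159, 157, 160, 159, 159, 158, 159, 161, 160, 159, 158, 158, 161, 158, 160, 159, 157, 160, 157, 159, 157, 157, 159, 158, 160, 158, 159, 157, 159, 160, 160, 178, 180, 182, 183, 178, 177, 181, 175, 85, 37, 38, 38, 33, 36]
180 [31, 27, 28, 50, 193, 195, 194, 194, 193, 194, 194, 192, 193, 192, 194, 17
[... 345 characters left out ...]
, 6, 2, 6, 12, 13, 15, 14, 58, 152, 154, 154, 150, 152, 134, 89, 84, 88, 87, 80, 60, 56, 58, 68, 73, 85, 97, 100, 101, 100, 102, 96, 93, 93, 91, 55]
210 [24, 25, 23, 25, 25, 103, 127, 135, 121, 118, 124, 121, 114, 127, 97, 93, 96, 105, 100, 98, 92, 96, 93, 93, 82, 6, 7, 11, 5, 11, 20, 26, 18, 24, 137, 162, 161, 162, 127, 95, 91, 95, 94, 96, 91, 57, 54, 58, 54, 63, 65, 64, 61, 65, 64, 76, 143, 193, 196, 192, 190, 185]
225 [8, 15, 7, 5, 20, 198, 204, 203, 203, 204, 202, 204, 205, 183, 181, 178, 177, 180, 177, 179, 178, 181, 177, 176, 180, 136, 94, 7, 8, 18, 23, 20, 15, 31, 163, 160, 157, 147, 92, 92, 88, 93, 86, 89, 57, 61, 63, 65, 65, 60, 55, 59, 59, 59, 66, 125, 178, 188, 182, 180, 192, 197]
```

```bash
cat >> h.py <<'E'
def look(n):
    s=sensors.observe(); im=eyes.capture('wrist'); cv2.imwrite(f'pics/{n}.png',im)
    g=cv2.cvtColor(im,cv2.COLOR_BGR2GRAY).astype(int); out=[]
    for v in (205,215,225,232):
        k=np.where(g[v,380:]<40)[0]; k=k[k<k[-1]+1]
        # last dark run = jaw; give its right edge and y at z=102
        e=380+k; runs=np.split(e,np.where(np.diff(e)>3)[0]+1); runs=[r for r in runs if len(r)>12]
        if runs: u=runs[0][-1]+.5; out.append((u,round(at(u,v,.102,s)[1],1)))
    w=s['width']*85.4; t=w2r(s['position'])[1]
    print(f"t {s['time_s']:.2f} tcp {t:.1f} w {w:.1f} s>={136+t-w/2:.1f} or {48-w:.1f} grip {s['grip_force']:.1f}",s['ft_force'].round(1),"jaw",out)
E
python3 -c "
from h import *
look('a2')"
python3 -m jog '[0,0,0,0,0,0,32, 0,0,0,0,0,0,28, 0,0,0,0,0,0,26, 0,0,0,0,0,0,26]' 40; python3 -c "
from h import *
look('a3')"
```

```text
t 7.60 tcp -105.2 w 35.8 s>=12.9 or 12.2 grip 4.1 [ 2.5 -8.2  5.8] jaw [(np.float64(499.5), np.float64(-12.1)), (np.float64(497.5), np.float64(-12.2)), (np.float64(495.5), np.float64(-12.3)), (np.float64(494.5), np.float64(-12.1))]
time_s: 8.05
position: [0.605, -0.0374, 0.1448]
eef_rot: [-179.8, 0.2, -161.2]
ft_force: [-0.1, -4.3, 9.4]
width: 0.324
grip_force: 39.8
t 8.05 tcp -103.7 w 27.6 s>=18.5 or 20.4 grip 39.8 [-0.1 -4.3  9.4] jaw [(np.float64(506.5), np.float64(-6.7)), (np.float64(504.5), np.float64(-6.7)), (np.float64(503.5), np.float64(-6.3)), (np.float64(501.5), np.float64(-6.7))]
```

```bash
python3 -m jog '[0,0,0,0,0,0,78, 0,0,0,0,0,0,78, 0,0,0,0,0,0,78, 0,0,0,0,0,0,78, 0,0,0,0,0,0,78]' 40; python3 -c "
from h import *
look('b1')"; python3 -m jog '[0,0,0,0,0,0,60, 0,0,0,0,0,0,48, 0,0,0,0,0,0,38, 0,0,0,0,0,0,30, 0,0,0,0,0,0,26]' 40;python3 -m jog '[0,0,0,0,0,0,26, 0,0,0,0,0,0,26]' 40; python3 -c "
from h import *
look('b2')"
```

```text
time_s: 8.6
position: [0.6029, -0.0355, 0.1412]
eef_rot: [180.0, 0.0, -161.1]
ft_force: [-0.2, -0.2, -0.7]
width: 0.917
grip_force: 0.0
t 8.60 tcp -101.2 w 78.3 s>=-4.3 or -30.3 grip 0.0 [-0.2 -0.2 -0.7] jaw [(np.float64(505.5), np.float64(-6.3)), (np.float64(503.5), np.float64(-6.4)), (np.float64(501.5), np.float64(-6.4)), (np.float64(499.5), np.float64(-6.8))]
time_s: 9.15
position: [0.604, -0.0377, 0.1425]
eef_rot: [-179.8, 0.1, -161.2]
ft_force: [-0.1, -5.4, 8.6]
width: 0.32
grip_force: 42.1
time_s: 9.35
position: [0.604, -0.0377, 0.1425]
eef_rot: [-179.8, 0.1, -161.2]
ft_force: [-0.5, -5.9, 9.1]
width: 0.315
grip_force: 42.2
t 9.35 tcp -103.6 w 26.9 s>=18.9 or 21.1 grip 42.2 [-0.5 -5.9  9.1] jaw [(np.float64(547.5), np.float64(12.9)), (np.float64(545.5), np.float64(13.1)), (np.float64(542.5), np.float64(12.7)), (np.float64(541.5), np.float64(13.0))]
```

```bash
python3 -m jog '[0,0,0,0,0,0,78, 0,0,0,0,0,0,78, 0,0,0,0,0,0,78, 0,0,0,0,0,0,78, 0,0,0,0,0,0,78]' 40; python3 -m jog '[0,0,0,0,0,0,60, 0,0,0,0,0,0,48, 0,0,0,0,0,0,38, 0,0,0,0,0,0,30, 0,0,0,0,0,0,26]' 40;python3 -m jog '[0,0,0,0,0,0,26, 0,0,0,0,0,0,26]' 40; python3 -c "
from h import *
look('c2')
a=cv2.imread('pics/c2.png')[110:300,480:640]; b=eyes.capture('side'); cv2.imwrite('pics/c2s.png',b); b=b[170:290,270:360]
cv2.imwrite('pics/c2c.png',np.hstack([cv2.resize(a,(424,504),interpolation=cv2.INTER_CUBIC),cv2.resize(b,(376,504),interpolation=cv2.INTER_CUBIC)]))
"
```

```text
time_s: 9.9
position: [0.6028, -0.0354, 0.1411]
eef_rot: [180.0, -0.0, -161.1]
ft_force: [-0.5, 0.3, 0.8]
width: 0.913
grip_force: 0.0
time_s: 10.4
position: [0.6041, -0.0377, 0.1426]
eef_rot: [-179.8, 0.1, -161.2]
ft_force: [-0.1, -6.5, 8.7]
width: 0.319
grip_force: 42.2
time_s: 10.6
position: [0.6041, -0.0377, 0.1426]
eef_rot: [-179.8, 0.1, -161.2]
ft_force: [0.2, -5.5, 9.3]
width: 0.32
grip_force: 42.3
t 10.60 tcp -103.7 w 27.3 s>=18.7 or 20.7 grip 42.3 [ 0.2 -5.5  9.3] jaw [(np.float64(584.5), np.float64(31.6)), (np.float64(581.5), np.float64(31.5)), (np.float64(579.5), np.float64(31.8)), (np.float64(576.5), np.float64(31.2))]
```

View pics/c2c.png

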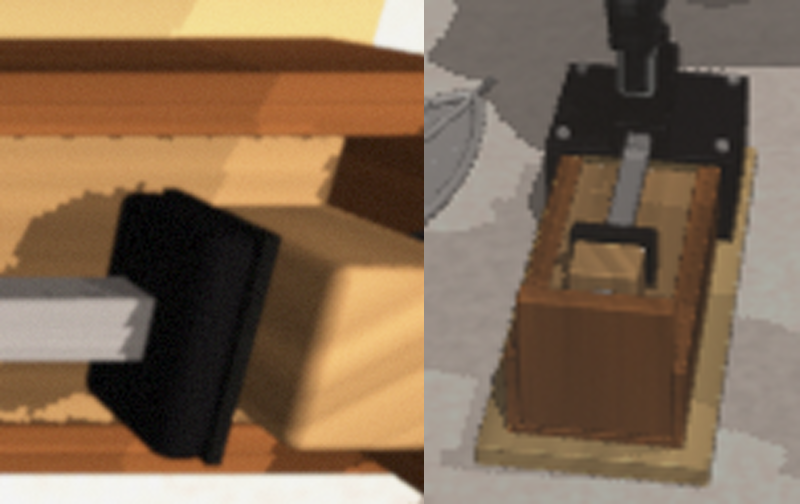

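The left crop shows the jaw's face edge from (280,238) to (222,463) and the block's rear top edge from (337,268) to (293,440). A gap remains, so I'll compute it.

```bash
python3 -c "
from h import *
s=sensors.observe(); f=lambda x,y,z:at(480+x/2.65,110+y/2.65,z,s).round(1)
print('block',f(337,268,.108),f(293,440,.108),'jaw',f(280,238,.102),f(222,463,.102))
print(s['eef_rot'])
"
```

```text
block [-19.6  38.6] [17.1 39.8] jaw [-23.4  31.5] [26.3 31.9]
[-1.79835926e+02  9.42978148e-02 -1.61176282e+02]
```

```bash
python3 -m jog '[0,0,0,0,0,0,78, 0,0,0,0,0,0,78, 0,0,0,0,0,0,78, 0,0,0,0,0,0,78, 0,0,0,0,0,0,78]' 40; python3 -m jog '[0,0,0,0,0,0,60, 0,0,0,0,0,0,50, 0,0,0,0,0,0,46, 0,0,0,0,0,0,44, 0,0,0,0,0,0,44]' 40; python3 -c "
from h import *
look('d1')"; python3 -m jog '[0,0,0,0,0,0,41, 0,0,0,0,0,0,39, 0,0,0,0,0,0,39]' 40; python3 -c "
from h import *
look('d2')"
```

```text
time_s: 11.2
position: [0.6028, -0.0354, 0.141]
eef_rot: [180.0, -0.0, -161.1]
ft_force: [0.5, -0.7, -0.5]
width: 0.912
grip_force: 0.0
time_s: 11.7
position: [0.6043, -0.0386, 0.1422]
eef_rot: [-179.8, 0.1, -161.2]
ft_force: [2.3, -7.6, 5.6]
width: 0.518
grip_force: 4.0
t 11.70 tcp -104.6 w 44.2 s>=9.3 or 3.8 grip 4.0 [ 2.3 -7.6  5.6] jaw [(np.float64(602.5), np.float64(39.4)), (np.float64(600.5), np.float64(39.8)), (np.float64(597.5), np.float64(39.7)), (np.float64(595.5), np.float64(39.7))]
time_s: 12.05
position: [0.6045, -0.0391, 0.1424]
eef_rot: [-179.8, 0.1, -161.2]
ft_force: [3.1, -9.3, 5.9]
width: 0.458
grip_force: 4.7
t 12.05 tcp -105.1 w 39.1 s>=11.3 or 8.9 grip 4.7 [ 3.1 -9.3  5.9] jaw [(np.float64(607.5), np.float64(41.4)), (np.float64(604.5), np.float64(41.4)), (np.float64(601.5), np.float64(41.3)), (np.float64(600.5), np.float64(41.8))]
```

```bash
python3 -m jog '[0,0,0,0,0,0,37.5, 0,0,0,0,0,0,36, 0,0,0,0,0,0,36]' 40; python3 -c "
from h import *
look('d3')"; python3 -m jog '[0,0,0,0,0,0,35, 0,0,0,0,0,0,34, 0,0,0,0,0,0,34]' 40; python3 -c "
from h import *
look('d4')"
```

```text
time_s: 12.4
position: [0.6047, -0.0396, 0.1426]
eef_rot: [-179.7, 0.1, -161.3]
ft_force: [2.4, -10.0, 6.7]
width: 0.421
grip_force: 5.4
t 12.40 tcp -105.7 w 35.9 s>=12.3 or 12.1 grip 5.4 [  2.4 -10.    6.7] jaw [(np.float64(609.5), np.float64(41.9)), (np.float64(607.5), np.float64(42.4)), (np.float64(604.5), np.float64(42.3)), (np.float64(602.5), np.float64(42.3))]
time_s: 12.75
position: [0.6048, -0.0399, 0.1427]
eef_rot: [-179.7, 0.1, -161.3]
ft_force: [2.7, -11.6, 8.0]
width: 0.4
grip_force: 5.8
t 12.75 tcp -106.0 w 34.2 s>=12.9 or 13.8 grip 5.8 [  2.7 -11.6   8. ] jaw [(np.float64(611.5), np.float64(42.7)), (np.float64(609.5), np.float64(43.1)), (np.float64(606.5), np.float64(43.1)), (np.float64(604.5), np.float64(43.1))]
```

```bash
python3 -m jog '[0,0,0,0,0,0,32.5, 0,0,0,0,0,0,31, 0,0,0,0,0,0,31]' 40; python3 -c "
from h import *
look('d5')"; python3 -m jog '[0,0,0,0,0,0,30, 0,0,0,0,0,0,29.5, 0,0,0,0,0,0,29.5]' 40; python3 -c "
from h import *
look('d6')"
```

```text
time_s: 13.1
position: [0.6046, -0.0391, 0.1427]
eef_rot: [-179.7, 0.1, -161.2]
ft_force: [2.4, -8.4, 8.7]
width: 0.362
grip_force: 6.8
t 13.10 tcp -105.2 w 30.9 s>=15.4 or 17.1 grip 6.8 [ 2.4 -8.4  8.7] jaw [(np.float64(614.5), np.float64(45.1)), (np.float64(611.5), np.float64(45.1)), (np.float64(608.5), np.float64(45.1)), (np.float64(607.5), np.float64(45.6))]
time_s: 13.45
position: [0.6044, -0.0385, 0.1428]
eef_rot: [-179.8, 0.1, -161.2]
ft_force: [-0.0, -7.7, 10.0]
width: 0.342
grip_force: 9.4
t 13.45 tcp -104.5 w 29.2 s>=16.9 or 18.8 grip 9.4 [-0.  -7.7 10. ] jaw [(np.float64(615.5), np.float64(46.5)), (np.float64(612.5), np.float64(46.4)), (np.float64(609.5), np.float64(46.4)), (np.float64(607.5), np.float64(46.5))]
```

```bash
python3 -m jog '[0,0,0,0,0,0,29.3, 0,0,0,0,0,0,29.3, 0,0,0,0,0,0,29.3, 0,0,0,0,0,0,29.3, 0,0,0,0,0,0,29.3]' 40; python3 -c "
from h import *
look('e1')
from cell import ticket
print(ticket.hand_in())"
```

```text
time_s: 14.0
position: [0.6044, -0.0384, 0.1428]
eef_rot: [-179.8, 0.1, -161.2]
ft_force: [-0.2, -7.3, 11.0]
width: 0.346
grip_force: 10.0
t 14.00 tcp -104.5 w 29.5 s>=16.8 or 18.5 grip 10.0 [-0.2 -7.3 11. ] jaw [(np.float64(614.5), np.float64(46.0)), (np.float64(612.5), np.float64(46.5)), (np.float64(609.5), np.float64(46.5)), (np.float64(607.5), np.float64(46.6))]
the job is handed in; nothing more can be done
None
```

I handed the job in at 14.0 s with the lid slid to the button, the jaw pressing the block and the trigger still squeezed. I estimate the button is 5.5–8 mm in (7 mm is half), but I got no verdict back.

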